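# Fold up the three-leaf trivet in front of the riser

### The arm

A 7-joint arm with a two-finger parallel gripper is mounted at the origin on a cart in front of the work surface, level with it; the furniture and walls round the work are solid. World frame = base frame: x ahead of the robot, y to its left, z up, the work surface at z = 0. Lengths are in m, angles in rad, forces in N, time in s.
With the tool pointing down it reaches from about 0.425 to 0.925 m from the base axis. Payload 6.8 kg.
Tool frame: the origin (TCP) lies between the finger pads; the fingertips stand r.tcp_to_tips ahead of it and the grasp point (between the pads) lies 3 mm ahead of it (r.tcp_to_tips is the distance from the TCP to the fingertips, in m); z points along the fingers, y is the line along which they close (so a half turn about z gives the same grasp; the last joint's range is limited). The gripper opens to 85 mm and grips with 20 to 120 N. Pads are 22 mm wide; open, the fingers measure 114 mm over their backs; the gripper's body (76 mm by 85 mm) begins 54 mm behind the grasp point. The pads swing forward as they close: fully open they stand 13 mm farther back than shut.
Start: joints at [1.183, 0.477, 0.022, 1.555, -0.011, 1.109, -0.083], TCP at [0.186, -0.649, 0.253] pointing down, gripper open.
Joint ranges: [-2.96, 2.96], [-0.34, 2.1], [-1.41, 1.46], [0.24, 2.44], [-1.37, 4.51], [0.17, 1.92], [-2.96, 2.96]. Speed limits (rad/s): [2.39, 2.39, 3.14, 3.14, 3.14, 3.14, 3.14].

### API

Orientations are given as a rotation vector (axis times angle).
In Python, from bench import r gives the robot as it stands. The module is installed in compiled form; this text tells all that it offers.
- The arm moves only by the tool step_arm, never from a script. Its argument "moves" is a list of rows, each an object of numbers: "rx", "ry", "rz": the turn, a rotation vector about the tool's x, y, z in degrees; "dx", "dy", "dz": the shift along the tool's x, y, z in mm; "gripper": the opening, from -1 (shut) to 1 (fully open). In form: [{"rx": .., "ry": .., "rz": .., "dx": .., "dy": .., "dz": .., "gripper": ..}, ...]. A call has 1 to 20 rows; each row shifts and turns the commanded pose from where the row before left it, along the tool's axes as they then stand; what a row does not reach is not made up. A row lasts 1/8 s, in which the tool goes at most 62.5 mm and 10.7 degrees, less where a joint would pass 70% of its speed; a pose out of reach is approached as far as the arm can. A call is refused whole if a number of a shift passes 62.5 or a number of a turn 10.7, either way. A call with a gripper value outside its range is refused whole. The fingers move at their own pace and stop on an object; "grip_force" is the grip in N (left out, the last holds). Time passes only in rows, so rows that do not move let the fingers close. It gives the time, the measured TCP pose, the force, the opening and the grip force at its end, in the units of the state.
- r.get_obs(): the state, without advancing time (a new reading comes with each control period).
- r.grab_frame(name): name is "scene" or "top"; returns the picture (480x640x3 uint8, blue, green, red); there is no depth.
- r.camera_info(name): a dict with "mtx" (3x3 intrinsics, pixels), "rvec" (rotation vector, rad) and "tvec" (3), from world to camera coordinates, as OpenCV has them. Camera axes: x right, y down, z forward; pixel columns grow to the right and rows downward; lengths in m; the calibration is good to about 2 mm. A picture is of the moment at which its call begins. camera_info takes no time and is no camera call.
- r.hand_in(): hands the job in; it is judged then, once.
The state is a dict: "clock": time; "joints": joint angles; "qvel": joint speeds; "tau": joint torques, N m; "tcp_pos": TCP position; "orientation": TCP orientation; "contact_force": force on the tool from outside, world axes, zero at the start; "moment": the same for the moment, N m; "grip_width": finger opening in m; "gripper_force": force on a finger pad.
Only numpy, scipy, OpenCV 4.12 (cv2) and the standard library are available. Lean on these libraries where they do the work, as an engineer would, in place of code of your own. Each camera call takes 0.05 s, during which the arm holds its last target. There are 200 camera calls.

### The job

The slatted three-leaf trivet lies open on the worktop, its far end under the dark wooden riser: fold it up. First turn the narrow outer leaf all the way back flat onto the wide leaf, and only then swing the two together over onto the base leaf and press down until the spring catch snaps over the edge and holds the stack closed. Do not knock the riser, and leave the can, the jigger and the tumbler standing where they are.

Things in the scene. Friction and masses are not known exactly. Their poses are not given: they have to be found in the camera images.
- trivet: Base leaf of a folding oak-slat trivet with brass hinges, fixed to the worktop. Origin: on the worktop (z = 0) under the first hinge, mid-width. y axis: along the open trivet, away from the base leaf, towards the riser; x parallel to the hinges; z up. All positions below are mm in this frame, for the open trivet unless said. Base leaf: x -61..61, y -120..-4, top z 26.
- leaf_a (a joint): Angle of the wide middle leaf, rad: 0 open and level, pi folded over the base (stop). Axis y 0, z 33. Open: x -61..61, y 6..116, z 14..26. Friction 0.2 N m; the leaves weigh 0.28 kg together, so let go it may sink. At 3.0 to 3.1 it rests on the catch nose; 8 to 14 N down near its free edge (after folding, y about -100) snaps it past; it then stays at 3.13 to 3.14.
- leaf_b (a joint): Angle of the narrow outer leaf to the wide leaf, rad: 0 open, in line with it; pi folded back flat on it (stop). Axis y 118, z 26.5. Open: x -29..61, y 122..192, z 14..26. Starts at 0 to 0.3. Friction 0.07 N m holds it at any angle. Folded: y 44..114, upper face z 39. Open, it lies 8 mm beside the wide leaf's tab, and would hit the catch housing if the wide leaf were closed.
- tab_a (a point): Centre of the pull on the wide leaf's tab: x -49, y 137, z 20. Tab 20 wide, y 116..154, 12 thick; the pull is a brass barrel across it, two discs 18 in diameter, 32 over their ends along x, that turns freely on the tab. Pinch it by its flat ends, along x. Riser near: tilt the tool 20 to 40 degrees, upper part leaning towards the base leaf. After folding: y -137.
- tab_b (a point): Centre of the pull on the narrow leaf's tab: x 16, y 213, z 20 at angle 0, 95 out from the second hinge. Tab y 192..230 and barrel as on the wide leaf (discs 18, 32 over the ends along x, free to turn). It lies about 55 inside the edge of the riser's board: reach it with the tool tilted about 30 to 45 degrees, upper part leaning towards the base leaf.
- press_a (a point): Point on the underside of the wide leaf, 18 mm from its free edge: x 5, y 98, z 14 open. Folded over, that side is on top (z 52) and this point (x 5, y -98) is where to press it home. Four rubber feet, 14 wide and 14 high, stand on that side at x +-46, at y 20 and 100 open (-20 and -100 folded).
- catch_top (a point): Middle of the top of the catch's steel housing at the end of the base leaf: x 20, y -139, z 63. Housing 50 (x) by 18 (y), from z 23 up. A round steel nose, 8 thick, x 1..39, axis y -120.5, z 55.5, is sprung out of it towards +y and backs off up to 6 mm when the strike rod on the wide leaf's free edge is pressed past it.
- hinge_a (a point): A point on the axis of the first hinge, mid-width: x 0, y 0, z 33; axes as the base leaf.
- hinge_b (a point): A point on the axis of the second hinge, mid-width of the wide leaf: x 0, y 118, z 26.5 when that is open; axes turn with the wide leaf.
- riser: Dark wood counter riser, fixed, with a wine bottle and a decanter on it. Origin: on the worktop under the middle of its board's near edge (towards the base leaf); y points away from the trivet, within a few degrees of the trivet's y. In its own frame: board 210 (x) by 220 (y), z 210..228; two side panels 16 thick at x +-78, y 110..200.
- can: Slim drink can, 53 mm wide, 135 high, standing behind the base leaf; origin at the centre of its underside.
- jigger: Brass double jigger, 47 mm wide, 101 high, standing behind the wide leaf; origin at the centre of its underside.
- tumbler: Tumbler, 73 mm wide, 100 high, standing to the right of the base leaf; origin at the centre of its underside.
Not all that is in view belongs to the job. There is more than one size of the tumbler; the one meant has the size given above.

How it is judged:
On the way, in this order (a step that is already met when the one before it is completed fails the run):
1. the narrow leaf is folded back flat onto the wide leaf, which still lies open (value of joint leaf_b above 3 rad and value of joint leaf_a below 0.25 rad), for 0.2 s.
2. the wide leaf, with the narrow one folded in, is swung over the base leaf (value of joint leaf_a above 2.4 rad and value of joint leaf_b above 2.8 rad), for 0.1 s.
At the end, for the whole second after the job is handed in: The wide leaf is caught under the spring catch (leaf_a above 3.115 rad; resting on the nose it reads 3.0 to 3.1) with the narrow leaf folded inside (leaf_b above 3.0 rad), at rest; can, jigger and tumbler upright within 30 mm of where they stood (value of joint leaf_a above 3.115 rad and value of joint leaf_b above 3 rad and velocity of joint leaf_a between -0.05 and 0.05 rad/s and distance of each of can, jigger, tumbler from where it was at the start of the episode below 0.03 m and angle between each of can, jigger, tumbler's own z axis and vertical below 0.2 rad); the robot touches nothing.
It fails at once if the wide leaf is raised more than 0.6 rad before the narrow leaf is folded onto it (value of joint leaf_a above 0.6 rad and value of joint leaf_b below 2.5 rad).
It fails at once if the riser or what stands on it is knocked (more than 5 N) (contact force between any of the fingers, the arm and riser above 5 N).
It fails at once if the can, jigger or tumbler is knocked over (angle between any of can, jigger, tumbler's own z axis and vertical above 0.5 rad).
It also fails if it takes over 72 s, if anything falls off the work surface, if the arm or the gripper's body presses on something with over 40 N, if the wrist force passes 120 N, or if a joint passes its speed limit or range.

## Working session

There is one attempt and no reset: what is moved stays moved. The work goes in short steps, Python scripts to look and compute and a tool call to move; the robot and the scene stay as the last step left them, time stands still between calls to the robot, and variables do not carry over. Pictures are saved under pics/ and viewed, at most 10 in all, crops included, and the job is handed in when it is done.

Besides the shell and the picture viewer there is one more tool, called as name([rows], argument=value, ...), one row to a line, values as JSON. step_arm: Moves the arm, as the interface text tells. Its arguments: {"type":"object","properties":{"moves":{"type":"array","items":{"type":"object","properties":{"rx":{"type":"number"},"ry":{"type":"number"},"rz":{"type":"number"},"dx":{"type":"number"},"dy":{"type":"number"},"dz":{"type":"number"},"gripper":{"type":"number"}}}},"grip_force":{"type":"number"}},"required":["moves"]}

```bash
mkdir -p pics
python3 - <<'E'
from bench import r
import cv2
for n in ("scene","top"):
    cv2.imwrite(f"pics/{n}0.png",r.grab_frame(n)); c=r.camera_info(n); print(n,c)
print(r.get_obs(), r.tcp_to_tips)
E
```

```text
scene {'mtx': array([[600.13101151,   0.        , 318.8629965 ],
       [  0.        , 600.13101151, 243.47899957],
       [  0.        ,   0.        ,   1.        ]]), 'rvec': array([ 0.6527023 , -2.4073181 ,  1.47742646]), 'tvec': array([0.45174952, 0.20080963, 1.17631242])}
top {'mtx': array([[441.73810804,   0.        , 317.15066733],
       [  0.        , 441.73810804, 235.18388318],
       [  0.        ,   0.        ,   1.        ]]), 'rvec': array([ 2.11423257, -2.12651199,  0.18237215]), 'tvec': array([0.01949152, 0.4993714 , 0.89144345])}
{'clock': 0.1, 'joints': array([ 1.18290127,  0.47772933,  0.02232753,  1.55633434, -0.01154856,
        1.10930634, -0.08312447]), 'qvel': array([-0.00051134, -0.00279394, -0.00071773, -0.00153735,  0.00023081,
        0.00018859,  0.00083989]), 'tau': array([ 4.55069370e-03, -5.97766435e+01,  1.61404364e+00, -2.81956905e+01,
        1.29159138e-02,  5.08421494e-03, -5.73799738e-06]), 'tcp_pos': array([ 0.18628485, -0.64827224,  0.25242233]), 'orientation': array([-3.10929547e+00, -4.37823104e-01,  4.69790605e-04]), 'contact_force': array([ 0.19458397, -0.67120178, -0.04370928]), 'moment': array([ 0.00259318, -0.07037444,  0.01445625]), 'gripper_force': 0.0, 'grip_width': 0.08544191415520398} 0.022
```

View pics/scene0.png

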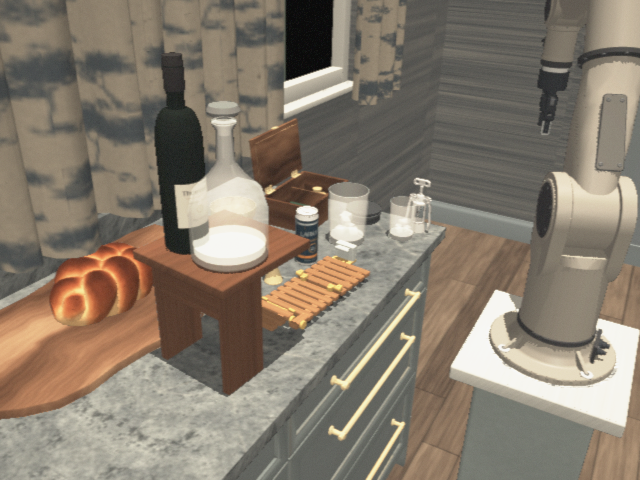

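View pics/top0.png

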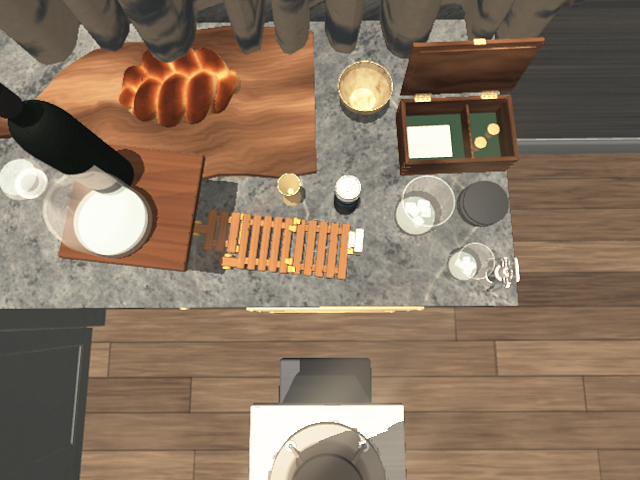

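The scene view shows the trivet at about (315,290), with the riser in front of it. In the top view the base leaf is at about (325,248), wide leaf (265,243), narrow leaf (215,230) under the board edge x≈200, and catch (357,240). Candidates for the tumbler are (427,203) and (470,262), both well to the right.

```bash
cat > h.py <<'E'
import numpy as np,cv2
from bench import r
def cam(n):
    c=r.camera_info(n); R=cv2.Rodrigues(c["rvec"])[0]; return c["mtx"],R,np.asarray(c["tvec"]).ravel()
def cast(n,px,z):
    K,R,t=cam(n); px=np.atleast_2d(px).astype(float)
    d=np.c_[px,np.ones(len(px))]@np.linalg.inv(K).T@R; o=-R.T@t
    return o+d*((z-o[2])/d[:,2])[:,None]
def proj(n,P):
    K,R,t=cam(n); q=(np.atleast_2d(P)@R.T+t)@K.T; return q[:,:2]/q[:,2:]
E
python3 - <<'E'
import cv2
a=cv2.imread("pics/top0.png")[200:290,180:380]; a=cv2.resize(a,None,fx=4,fy=4,interpolation=cv2.INTER_CUBIC)
b=cv2.imread("pics/scene0.png")[245:335,230:390]; b=cv2.resize(b,None,fx=2.7,fy=2.66,interpolation=cv2.INTER_CUBIC)
import numpy as np
o=np.zeros((600,800,3),np.uint8); o[:360]=a; o[360:599,:432]=b[:239,:432]
cv2.imwrite("pics/c1.png",o)
E
```

```text
(no output)
```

View pics/c1.png

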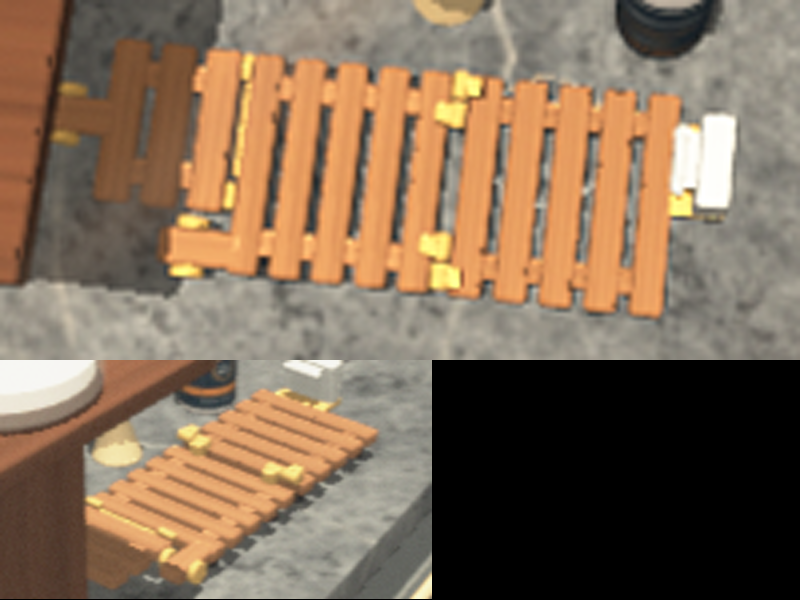

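The top crop (px = 180+cx/4, 200+cy/4) shows the base leaf's right edge from (680,95) to (660,316). The tab_a discs are at (190,222) and (185,270), and the tab_b discs at (72,90) and (65,137), at the board edge running (70,0)–(22,285). The catch is at (700,165). The only barrel pairs are tab_a and tab_b: tab_b is the upper left one under the board, tab_a the lower one.

Run:
```python
from h import *
f=lambda c:np.array(c,float)/4+[180,200]
px=f([(680,95),(660,316),(258,55),(228,272)]); W=cast("top",px,.026)[:,:2]
T=np.array([(61,-120),(-61,-120),(61,116),(-61,116)])/1e3
# rigid fit
A=T-T.mean(0);B=W-W.mean(0);U,_,Vt=np.linalg.svd(A.T@B);R=(U@Vt).T;t=W.mean(0)-R@T.mean(0)
if np.linalg.det(R)<0: print("refl")
print(R,t,np.degrees(np.arctan2(R[1,0],R[0,0])),"res mm",1e3*((T@R.T+t)-W))
inv=lambda p:((p[:,:2]-t)@R)*1e3
print("tabA",inv(cast("top",f([(190,222),(185,270)]),.026)))
print("hingeA",inv(cast("top",f([(450,95),(440,260)]),.037)))
for z in(.024,.040,.05):print("tabB",z,inv(cast("top",f([(72,90),(65,137)]),z)))
for a in(0,.1,.2,.3):
  c,s=np.cos(a),np.sin(a)
  g=lambda x,u,w:np.r_[R@np.array([x,118+u*c-w*s])/1e3+t,(26.5+u*s+w*c)/1e3]
  P=[g(x,u,-.5) for x in(61,-29) for u in (4,20,74)]+[g(28,95,2),g(4,95,2)]
  print(a,np.round((proj("top",P)-[180,200])*4).tolist(),np.round((proj("scene",P)-[230,245])*2.7+[0,360]).tolist())
e=cast("top",f([(70,0),(22,285)]),.228);print("edge",e,inv(e))
for n,p,z in(("can",(348,184),.135),("jig",(290,181),.101),("tum",(428,203),.1)):print(n,inv(cast("top",[p],z)),cast("top",[p],z))
```

```text
[[ 0.99437859  0.10588302]
 [-0.10588302  0.99437859]] [0.48041434 0.06899043] -6.07804355927253 res mm [[ 0.3899298  -1.99956112]
 [-0.91650246 -1.89655024]
 [ 1.31410208  2.03420493]
 [-0.78752942  1.86190643]]
tabA [[-35.2768104  138.27015783]
 [-61.26153994 137.36219261]]
hingeA [[ 45.79603236   5.57759158]
 [-43.44265099   0.9131611 ]]
tabB 0.024 [[ 30.77626452 213.27811752]
 [  4.46493704 213.15356582]]
tabB 0.04 [[ 27.81188473 208.33481253]
 [  1.94671072 208.21237281]]
tabB 0.05 [[ 25.95914736 205.24524691]
 [  0.37281928 205.12412719]]
0 [[244.0, 52.0], [215.0, 49.0], [117.0, 39.0], [221.0, 213.0], [192.0, 211.0], [93.0, 201.0], [69.0, 93.0], [63.0, 136.0]] [[85.0, 501.0], [71.0, 510.0], [24.0, 541.0], [177.0, 541.0], [164.0, 551.0], [118.0, 585.0], [38.0, 567.0], [63.0, 579.0]]
0.1 [[243.0, 51.0], [214.0, 48.0], [115.0, 36.0], [221.0, 213.0], [191.0, 210.0], [90.0, 199.0], [66.0, 90.0], [59.0, 133.0]] [[85.0, 501.0], [71.0, 508.0], [24.0, 533.0], [177.0, 541.0], [164.0, 549.0], [118.0, 576.0], [38.0, 556.0], [63.0, 567.0]]
0.2 [[243.0, 51.0], [214.0, 47.0], [113.0, 33.0], [221.0, 213.0], [191.0, 210.0], [88.0, 197.0], [64.0, 86.0], [57.0, 130.0]] [[85.0, 500.0], [72.0, 506.0], [24.0, 524.0], [177.0, 540.0], [164.0, 546.0], [119.0, 567.0], [39.0, 544.0], [65.0, 556.0]]
0.3 [[243.0, 51.0], [214.0, 46.0], [113.0, 30.0], [221.0, 213.0], [191.0, 209.0], [88.0, 195.0], [64.0, 83.0], [57.0, 127.0]] [[85.0, 500.0], [72.0, 503.0], [26.0, 515.0], [177.0, 540.0], [165.0, 544.0], [120.0, 557.0], [41.0, 532.0], [67.0, 543.0]]
edge [[0.52925283 0.22178643 0.228     ]
 [0.40556197 0.23651636 0.228     ]] [[ 32.38544731 157.10824475]
 [-92.16974631 158.65860885]]
can [[ 115.54524281 -102.57615495]] [[ 0.58444898 -0.04524338  0.135     ]]
jig [[120.93844268  14.83445716]] [[0.60224366 0.07093617 0.101     ]]
tum [[ 102.49858413 -267.71790622]] [[ 0.55398996 -0.20807539  0.1       ]]
```

```bash
cat >> h.py <<'E'
from scipy.spatial.transform import Rotation as Ro, Slerp
import json
TH=np.radians(-6.08); RT=Ro.from_euler("z",TH).as_matrix(); T0=np.array([.4804,.0690,0])
def pose(x,y,z,tilt):  # trivet mm, deg -> world
    s,c=np.sin(np.radians(tilt)),np.cos(np.radians(tilt))
    return RT@(np.array([x,y,z])/1e3)+T0, Ro.from_matrix(RT@np.array([[0,1,0],[c,0,s],[s,0,-c]]).T@np.eye(3)) if False else Ro.from_matrix(RT@np.array([[0,1,0],[c,0,s],[s,0,-c]]))
def cur():
    o=r.get_obs(); return np.array(o["tcp_pos"]),Ro.from_rotvec(o["orientation"])
def where():
    p,R=cur(); q=RT.T@(p-T0)*1e3; A=RT.T@R.as_matrix(); o=r.get_obs()
    print("trivet",q.round(1),"tilt",np.degrees(np.arctan2(A[1,2],-A[2,2])).round(1),"yax",A[:,1].round(3),"t",round(o["clock"],2),"F",(RT.T@o["contact_force"]).round(1),"w",round(o["grip_width"]*1e3,1),"gf",o["gripper_force"])
def plan(P,R,wps,g=None):
    """wps: (pos,Rot,nrows); prints tool-frame rows"""
    for p1,R1,n in wps:
        sl=Slerp([0,1],Ro.concatenate([R,R1])); out=[]
        rr=(R.inv()*R1).as_rotvec(degrees=True)/n
        for i in range(n):
            Ri=sl(i/n); d=Ri.inv().apply((p1-P)/n)*1e3
            out.append("%d: d %.1f %.1f %.1f"%(i,*d))
        print("rot/row",rr.round(2)," rows:"," | ".join(out)); P,R=p1,R1
E
python3 - <<'E'
from h import *
where(); p,R=cur()
via=np.array([.52,-.22,.30]); Rv=pose(0,0,0,0)[1]
plan(p,R,[(via,Rv,9),(*pose(16,20,250,38),7),(*pose(16,145,107,38),4),(*pose(16,206.8,27.9,38),4)])
E
```

```text
trivet [-216.5 -744.4  252.4] tilt 0.1 yax [ 0.376 -0.926 -0.002] t 0.1 F [ 0.3 -0.6 -0. ] w 85.4 gf 0.0
rot/row [-0.01 -0.01 -7.54]  rows: 0: d 48.8 -35.5 -5.2 | 1: d 53.0 -28.8 -5.2 | 2: d 56.3 -21.6 -5.3 | 3: d 58.7 -14.0 -5.3 | 4: d 60.0 -6.2 -5.3 | 5: d 60.3 1.8 -5.3 | 6: d 59.5 9.7 -5.3 | 7: d 57.8 17.4 -5.3 | 8: d 55.0 24.8 -5.3
rot/row [0.   5.43 0.  ]  rows: 0: d 43.3 -7.7 7.1 | 1: d 42.4 -7.7 11.2 | 2: d 41.2 -7.7 15.2 | 3: d 39.6 -7.7 19.0 | 4: d 37.6 -7.7 22.7 | 5: d 35.3 -7.7 26.1 | 6: d 32.7 -7.7 29.3
rot/row [0. 0. 0.]  rows: 0: d 2.6 0.0 47.4 | 1: d 2.6 0.0 47.4 | 2: d 2.6 0.0 47.4 | 3: d 2.6 0.0 47.4
rot/row [0. 0. 0.]  rows: 0: d 0.0 0.0 25.1 | 1: d 0.0 0.0 25.1 | 2: d 0.0 0.0 25.1 | 3: d 0.0 0.0 25.1
```

step_arm([
  {"rz": -7.5, "dx": 49, "dy": -35.5, "dz": -5, "gripper": 0.2},
  {"rz": -7.5, "dx": 53, "dy": -29, "dz": -5},
  {"rz": -7.5, "dx": 56, "dy": -21.5, "dz": -5},
  {"rz": -7.5, "dx": 58.5, "dy": -14, "dz": -5},
  {"rz": -7.5, "dx": 60, "dy": -6, "dz": -5},
  {"rz": -7.5, "dx": 60, "dy": 2, "dz": -5},
  {"rz": -7.5, "dx": 59.5, "dy": 9.5, "dz": -5},
  {"rz": -7.5, "dx": 58, "dy": 17.5, "dz": -5},
  {"rz": -7.5, "dx": 55, "dy": 25, "dz": -5},
  {"ry": 5.4, "dx": 43, "dy": -7.5, "dz": 7},
  {"ry": 5.4, "dx": 42, "dy": -7.5, "dz": 11},
  {"ry": 5.4, "dx": 41, "dy": -7.5, "dz": 15},
  {"ry": 5.4, "dx": 39.5, "dy": -7.5, "dz": 19},
  {"ry": 5.4, "dx": 37.5, "dy": -7.5, "dz": 22.5},
  {"ry": 5.4, "dx": 35, "dy": -7.5, "dz": 26},
  {"ry": 5.4, "dx": 32.5, "dy": -7.5, "dz": 29},
  {},
  {},
])

```text
invalid input at $.moves[0]: expected keys rx, ry, rz, dx, dy, dz, gripper
```

Run:
```python
from h import *
where(); p,R=cur()
plan(p,R,[(*pose(16,145,107,38),5)])
cv2.imwrite("pics/s1.png",r.grab_frame("scene"))
```

```text
trivet [-216.5 -744.4  252.4] tilt 0.1 yax [ 0.376 -0.926 -0.002] t 0.1 F [ 0.3 -0.6 -0. ] w 85.4 gf 0.0
rot/row [  4.48   6.67 -13.06]  rows: 0: d 110.0 -147.2 29.3 | 1: d 135.3 -115.8 54.0 | 2: d 149.8 -78.0 78.3 | 3: d 152.4 -36.3 100.5 | 4: d 143.0 6.2 119.0
```

All keys are needed in every row.

step_arm([
  {"rx": 0, "ry": 0, "rz": -7.5, "dx": 49, "dy": -35.5, "dz": -5, "gripper": 0.2},
  {"rx": 0, "ry": 0, "rz": -7.5, "dx": 53, "dy": -29, "dz": -5, "gripper": 0.2},
  {"rx": 0, "ry": 0, "rz": -7.5, "dx": 56, "dy": -21.5, "dz": -5, "gripper": 0.2},
  {"rx": 0, "ry": 0, "rz": -7.5, "dx": 58.5, "dy": -14, "dz": -5, "gripper": 0.2},
  {"rx": 0, "ry": 0, "rz": -7.5, "dx": 60, "dy": -6, "dz": -5, "gripper": 0.2},
  {"rx": 0, "ry": 0, "rz": -7.5, "dx": 60, "dy": 2, "dz": -5, "gripper": 0.2},
  {"rx": 0, "ry": 0, "rz": -7.5, "dx": 59.5, "dy": 9.5, "dz": -5, "gripper": 0.2},
  {"rx": 0, "ry": 0, "rz": -7.5, "dx": 58, "dy": 17.5, "dz": -5, "gripper": 0.2},
  {"rx": 0, "ry": 0, "rz": -7.5, "dx": 55, "dy": 25, "dz": -5, "gripper": 0.2},
  {"rx": 0, "ry": 5.4, "rz": 0, "dx": 43, "dy": -7.5, "dz": 7, "gripper": 0.2},
  {"rx": 0, "ry": 5.4, "rz": 0, "dx": 42, "dy": -7.5, "dz": 11, "gripper": 0.2},
  {"rx": 0, "ry": 5.4, "rz": 0, "dx": 41, "dy": -7.5, "dz": 15, "gripper": 0.2},
  {"rx": 0, "ry": 5.4, "rz": 0, "dx": 39.5, "dy": -7.5, "dz": 19, "gripper": 0.2},
  {"rx": 0, "ry": 5.4, "rz": 0, "dx": 37.5, "dy": -7.5, "dz": 22.5, "gripper": 0.2},
  {"rx": 0, "ry": 5.4, "rz": 0, "dx": 35, "dy": -7.5, "dz": 26, "gripper": 0.2},
  {"rx": 0, "ry": 5.4, "rz": 0, "dx": 32.5, "dy": -7.5, "dz": 29, "gripper": 0.2},
  {"rx": 0, "ry": 0, "rz": 0, "dx": 0, "dy": 0, "dz": 0, "gripper": 0.2},
  {"rx": 0, "ry": 0, "rz": 0, "dx": 0, "dy": 0, "dz": 0, "gripper": 0.2},
])

```text
clock: 2.4
tcp_pos: [0.5036, 0.0826, 0.2485]
orientation: [-1.957, -1.747, -0.669]
contact_force: [1.2, 0.1, -0.4]
grip_width: 0.0513
gripper_force: 0.0
```

Run:
```python
from h import *
where(); p,R=cur(); print(r.get_obs()["joints"].round(2))
plan(p,R,[(*pose(16,145,107,38),5)])
```

```text
trivet [ 21.6  16.  248.5] tilt 37.7 yax [ 1.    -0.007  0.   ] t 2.4 F [ 1.2  0.2 -0.4] w 51.3 gf 0.0
[ 0.68  0.35 -0.71  2.01 -0.58  0.87  0.27]
rot/row [ 0.06  0.05 -0.07]  rows: 0: d 3.1 -1.3 38.2 | 1: d 3.0 -1.3 38.2 | 2: d 3.0 -1.2 38.2 | 3: d 3.0 -1.2 38.2 | 4: d 2.9 -1.2 38.2
```

step_arm([
  {"rx": 0, "ry": 0, "rz": 0, "dx": 3, "dy": -1.2, "dz": 38, "gripper": 0.2},
  {"rx": 0, "ry": 0, "rz": 0, "dx": 3, "dy": -1.2, "dz": 38, "gripper": 0.2},
  {"rx": 0, "ry": 0, "rz": 0, "dx": 3, "dy": -1.2, "dz": 38, "gripper": 0.2},
  {"rx": 0, "ry": 0, "rz": 0, "dx": 3, "dy": -1.2, "dz": 38, "gripper": 0.2},
  {"rx": 0, "ry": 0, "rz": 0, "dx": 3, "dy": -1.2, "dz": 38, "gripper": 0.2},
  {"rx": 0, "ry": 0, "rz": 0, "dx": 0, "dy": 0, "dz": 0, "gripper": 0.2},
  {"rx": 0, "ry": 0, "rz": 0, "dx": 0, "dy": 0, "dz": 0, "gripper": 0.2},
])

```text
clock: 3.28
tcp_pos: [0.5129, 0.2104, 0.1082]
orientation: [-1.958, -1.747, -0.671]
contact_force: [0.7, -0.8, 0.3]
grip_width: 0.0514
gripper_force: 0.0
```

Run:
```python
from h import *
where(); p,R=cur()
plan(p,R,[(*pose(16,206.8,27.9,38),5)])
o=np.zeros((600,800,3),np.uint8)
a=r.grab_frame("top")[190:290,160:360];b=r.grab_frame("scene")[200:340,120:360]
o[:300,:600]=cv2.resize(a,None,fx=3,fy=3,interpolation=2);o[300:580,:480]=cv2.resize(b,None,fx=2,fy=2,interpolation=2)
cv2.imwrite("pics/c2.png",o)
```

```text
trivet [ 17.4 144.1 108.2] tilt 37.8 yax [ 1.    -0.008  0.001] t 3.27 F [ 0.8 -0.7  0.3] w 51.4 gf 0.0
rot/row [ 0.07  0.05 -0.07]  rows: 0: d 0.1 -0.4 20.4 | 1: d 0.1 -0.4 20.4 | 2: d 0.1 -0.3 20.4 | 3: d 0.0 -0.3 20.4 | 4: d 0.0 -0.3 20.4
```

View pics/c2.png

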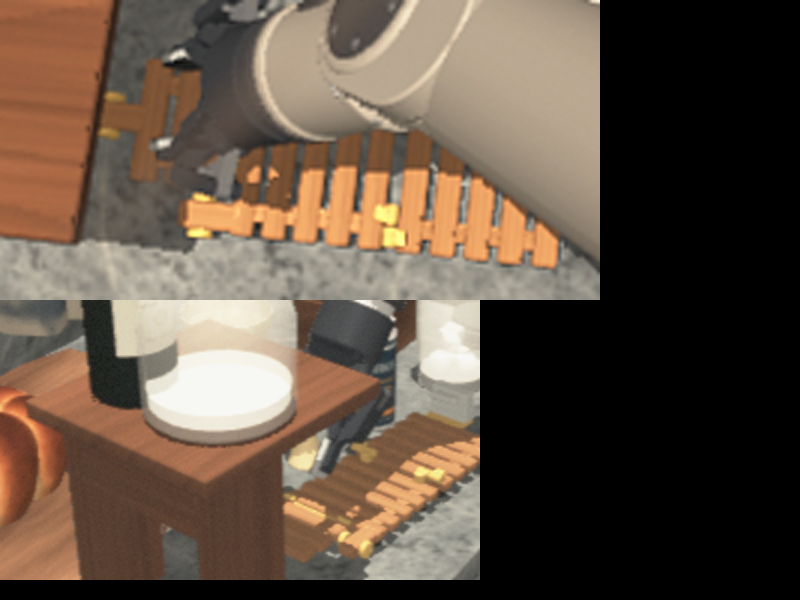

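The fingers (crop 183,57 and 165,150) straddle tab_b's barrel (113,98 to 107,130) symmetrically, and the wrist is clear of the board. I'm going in and gripping.

step_arm([
  {"rx": 0, "ry": 0, "rz": 0, "dx": 0, "dy": -0.2, "dz": 20, "gripper": 0.2},
  {"rx": 0, "ry": 0, "rz": 0, "dx": 0, "dy": -0.2, "dz": 20, "gripper": 0.2},
  {"rx": 0, "ry": 0, "rz": 0, "dx": 0, "dy": -0.2, "dz": 20, "gripper": 0.2},
  {"rx": 0, "ry": 0, "rz": 0, "dx": 0, "dy": -0.2, "dz": 20, "gripper": 0.2},
  {"rx": 0, "ry": 0, "rz": 0, "dx": 0, "dy": -0.2, "dz": 20, "gripper": 0.2},
  {"rx": 0, "ry": 0, "rz": 0, "dx": 0, "dy": 0, "dz": 0, "gripper": 0.2},
  {"rx": 0, "ry": 0, "rz": 0, "dx": 0, "dy": 0, "dz": 0, "gripper": -1},
  {"rx": 0, "ry": 0, "rz": 0, "dx": 0, "dy": 0, "dz": 0, "gripper": -1},
  {"rx": 0, "ry": 0, "rz": 0, "dx": 0, "dy": 0, "dz": 0, "gripper": -1},
  {"rx": 0, "ry": 0, "rz": 0, "dx": 0, "dy": 0, "dz": 0, "gripper": -1},
  {"rx": 0, "ry": 0, "rz": 0, "dx": 0, "dy": 0, "dz": 0, "gripper": -1},
], grip_force=40)

```text
clock: 4.75
tcp_pos: [0.5201, 0.2716, 0.0293]
orientation: [-1.96, -1.747, -0.674]
contact_force: [5.6, -1.3, 3.0]
grip_width: 0.0307
gripper_force: 42.4
```

Run:
```python
from h import *
where(); p,R=cur()
q=RT.T@(p-T0)*1e3
# tab centre rel. to TCP: assume 10 along axis; arc about (118,26.5)
def arc(phi,tilt,d):
    # tab centre at u=95,w=-6.5 on leaf b
    c,s=np.cos(phi),np.sin(phi); y=118+95*c+6.5*s; z=26.5+95*s-6.5*c
    t=np.radians(tilt); return pose(q[0],y-d*np.sin(t),z+d*np.cos(t),tilt)
W=[]
for k in range(1,13):
    ph=np.radians(14*k); tilt=np.interp(14*k,[0,45,80,168],[38,58,58,10])
    W.append((*arc(ph,tilt,10),2))
plan(p,R,W)
```

```text
trivet [ 18.  205.6  29.3] tilt 37.8 yax [ 1.    -0.01   0.004] t 4.75 F [ 5.7 -0.7  3. ] w 30.7 gf 42.43484616279602
rot/row [ 0.27  3.22 -0.15]  rows: 0: d 6.1 0.0 -8.6 | 1: d 6.6 0.0 -8.2
rot/row [-0.    3.11 -0.  ]  rows: 0: d 4.8 0.0 -10.3 | 1: d 5.3 0.0 -10.0
rot/row [0.   3.11 0.  ]  rows: 0: d 3.3 0.0 -10.9 | 1: d 3.9 0.0 -10.7
rot/row [ 0.    0.67 -0.  ]  rows: 0: d 2.2 -0.0 -11.4 | 1: d 2.3 -0.0 -11.3
rot/row [0. 0. 0.]  rows: 0: d -0.2 0.0 -11.6 | 1: d -0.2 0.0 -11.6
rot/row [-0.   -1.09  0.  ]  rows: 0: d -2.8 -0.0 -11.2 | 1: d -3.0 -0.0 -11.1
rot/row [ 0.   -3.82  0.  ]  rows: 0: d -5.4 0.0 -9.9 | 1: d -6.0 0.0 -9.5
rot/row [-0.   -3.82 -0.  ]  rows: 0: d -8.6 -0.0 -7.0 | 1: d -9.0 -0.0 -6.4
rot/row [ 0.   -3.82  0.  ]  rows: 0: d -10.5 0.0 -3.0 | 1: d -10.7 0.0 -2.3
rot/row [-0.   -3.82  0.  ]  rows: 0: d -10.9 0.0 1.3 | 1: d -10.8 0.0 2.0
rot/row [ 0.   -3.82 -0.  ]  rows: 0: d -9.6 0.0 5.5 | 1: d -9.2 0.0 6.1
rot/row [ 0.   -3.82 -0.  ]  rows: 0: d -6.9 -0.0 8.9 | 1: d -6.3 0.0 9.3
```

step_arm([
  {"rx": 0, "ry": 3.2, "rz": 0, "dx": 6, "dy": 0, "dz": -9, "gripper": -1},
  {"rx": 0, "ry": 3.2, "rz": 0, "dx": 6.5, "dy": 0, "dz": -9, "gripper": -1},
  {"rx": 0, "ry": 3.1, "rz": 0, "dx": 5, "dy": 0, "dz": -10.3, "gripper": -1},
  {"rx": 0, "ry": 3.1, "rz": 0, "dx": 5.3, "dy": 0, "dz": -10, "gripper": -1},
  {"rx": 0, "ry": 3.1, "rz": 0, "dx": 3.3, "dy": 0, "dz": -10.9, "gripper": -1},
  {"rx": 0, "ry": 3.1, "rz": 0, "dx": 3.9, "dy": 0, "dz": -10.7, "gripper": -1},
])

```text
clock: 5.5
tcp_pos: [0.5177, 0.2494, 0.0912]
orientation: [-1.733, -1.543, -0.936]
contact_force: [5.4, -2.8, -3.5]
grip_width: 0.0309
gripper_force: 42.0
```

Run:
```python
from h import *
where(); print(r.get_obs()["joints"].round(2))
p,R=cur(); q=RT.T@(p-T0)*1e3
t=np.radians(57);print("phi est",np.degrees(np.arctan2(q[2]-11*np.cos(t)-26.5,q[1]+11*np.sin(t)-118))+3.9)
```

```text
trivet [ 18.  183.3  91.2] tilt 56.6 yax [ 1.    -0.011  0.003] t 5.5 F [ 5.6 -2.2 -3.5] w 30.9 gf 42.02647268772125
[ 0.69  1.   -1.06  2.1  -0.6   0.27  0.46]
phi est 42.133315051064926
```

Run:
```python
from h import *
p,R=cur(); q=RT.T@(p-T0)*1e3
def arc(phi,tilt,d):
    c,s=np.cos(phi),np.sin(phi); y=118+95*c+6.5*s; z=26.5+95*s-6.5*c
    t=np.radians(tilt); return pose(q[0],y-d*np.sin(t),z+d*np.cos(t),tilt)
W=[]
for k in range(4,13):
    tilt=np.interp(14*k,[42,56,70,84,98,112,165],[56.6,54,49,44,39,32,8])
    W.append((*arc(np.radians(14*k),tilt,11.5),2))
plan(p,R,W)
```

```text
rot/row [ 0.31 -1.3  -0.12]  rows: 0: d 2.7 0.1 -11.4 | 1: d 2.5 0.1 -11.5
rot/row [-0.  -2.5 -0. ]  rows: 0: d -0.5 0.0 -11.5 | 1: d -1.0 0.0 -11.5
rot/row [ 0.  -2.5  0. ]  rows: 0: d -4.2 -0.0 -10.6 | 1: d -4.7 -0.0 -10.4
rot/row [ 0.  -2.5  0. ]  rows: 0: d -7.4 0.0 -8.5 | 1: d -7.8 0.0 -8.1
rot/row [-0.  -3.5  0. ]  rows: 0: d -9.6 0.0 -5.4 | 1: d -9.9 0.0 -4.8
rot/row [ 0.   -3.17 -0.  ]  rows: 0: d -10.9 0.0 -1.4 | 1: d -10.9 0.0 -0.8
rot/row [-0.   -3.17  0.  ]  rows: 0: d -10.7 0.0 2.7 | 1: d -10.5 0.0 3.3
rot/row [ 0.   -3.17 -0.  ]  rows: 0: d -9.0 0.0 6.5 | 1: d -8.6 0.0 7.0
rot/row [ 0.   -2.49  0.  ]  rows: 0: d -6.3 -0.0 9.4 | 1: d -5.9 -0.0 9.7
```

step_arm([
  {"rx": 0, "ry": -1.3, "rz": 0, "dx": 2.7, "dy": 0, "dz": -11.4, "gripper": -1},
  {"rx": 0, "ry": -1.3, "rz": 0, "dx": 2.5, "dy": 0, "dz": -11.5, "gripper": -1},
  {"rx": 0, "ry": -2.5, "rz": 0, "dx": -0.5, "dy": 0, "dz": -11.5, "gripper": -1},
  {"rx": 0, "ry": -2.5, "rz": 0, "dx": -1, "dy": 0, "dz": -11.5, "gripper": -1},
  {"rx": 0, "ry": -2.5, "rz": 0, "dx": -4.2, "dy": 0, "dz": -10.6, "gripper": -1},
  {"rx": 0, "ry": -2.5, "rz": 0, "dx": -4.7, "dy": 0, "dz": -10.4, "gripper": -1},
  {"rx": 0, "ry": -2.5, "rz": 0, "dx": -7.4, "dy": 0, "dz": -8.5, "gripper": -1},
  {"rx": 0, "ry": -2.5, "rz": 0, "dx": -7.8, "dy": 0, "dz": -8, "gripper": -1},
  {"rx": 0, "ry": -3.5, "rz": 0, "dx": -9.6, "dy": 0, "dz": -5.4, "gripper": -1},
  {"rx": 0, "ry": -3.5, "rz": 0, "dx": -10, "dy": 0, "dz": -4.8, "gripper": -1},
])

```text
clock: 6.75
tcp_pos: [0.5067, 0.1499, 0.1281]
orientation: [-2.027, -1.807, -0.585]
contact_force: [8.5, 1.3, -2.6]
grip_width: 0.0311
gripper_force: 42.1
```

Run:
```python
from h import *
where(); print(r.get_obs()["joints"].round(2))
p,R=cur(); q=RT.T@(p-T0)*1e3
t=np.radians(32);print("phi est",np.degrees(np.arctan2(q[2]-11*np.cos(t)-26.5,q[1]+11*np.sin(t)-118))+3.9, np.hypot(q[2]-11*np.cos(t)-26.5,q[1]+11*np.sin(t)-118))
def arc(phi,tilt,d):
    c,s=np.cos(phi),np.sin(phi); y=118+95*c+6.5*s; z=26.5+95*s-6.5*c
    t=np.radians(tilt); return pose(q[0],y-d*np.sin(t),z+d*np.cos(t),tilt)
plan(p,R,[(*arc(np.radians(f),tl,11.5),2) for f,tl in((126,26),(140,20),(154,14),(165,10))])
```

```text
trivet [ 17.6  83.2 128.1] tilt 31.9 yax [ 1.    -0.01   0.005] t 6.75 F [ 8.3  2.2 -2.6] w 31.1 gf 42.10044980049133
[ 0.46  0.52 -0.7   2.1  -0.44  0.52  0.11]
phi est 111.31875073170158 96.70258794099759
rot/row [ 0.28 -2.96 -0.17]  rows: 0: d -11.6 0.1 -1.0 | 1: d -11.7 0.0 -0.4
rot/row [ 0. -3.  0.]  rows: 0: d -10.7 0.0 2.7 | 1: d -10.5 0.0 3.2
rot/row [-0. -3.  0.]  rows: 0: d -9.1 0.0 6.4 | 1: d -8.8 0.0 6.8
rot/row [ 0. -2. -0.]  rows: 0: d -5.3 -0.0 7.2 | 1: d -5.0 -0.0 7.3
```

step_arm([
  {"rx": 0, "ry": -3, "rz": 0, "dx": -11.6, "dy": 0, "dz": -1, "gripper": -1},
  {"rx": 0, "ry": -3, "rz": 0, "dx": -11.6, "dy": 0, "dz": -0.4, "gripper": -1},
  {"rx": 0, "ry": -3, "rz": 0, "dx": -10.7, "dy": 0, "dz": 2.7, "gripper": -1},
  {"rx": 0, "ry": -3, "rz": 0, "dx": -10.5, "dy": 0, "dz": 3.2, "gripper": -1},
  {"rx": 0, "ry": -3, "rz": 0, "dx": -9.1, "dy": 0, "dz": 6.4, "gripper": -1},
  {"rx": 0, "ry": -3, "rz": 0, "dx": -8.8, "dy": 0, "dz": 6.8, "gripper": -1},
  {"rx": 0, "ry": -2, "rz": 0, "dx": -5.3, "dy": 0, "dz": 7.2, "gripper": -1},
  {"rx": 0, "ry": -2, "rz": 0, "dx": -5, "dy": 0, "dz": 7.3, "gripper": -1},
  {"rx": 0, "ry": 0, "rz": 0, "dx": -2.8, "dy": 0, "dz": 6, "gripper": -1},
  {"rx": 0, "ry": 0, "rz": 0, "dx": -2.8, "dy": 0, "dz": 6, "gripper": -1},
  {"rx": 0, "ry": 0, "rz": 0, "dx": 0, "dy": 0, "dz": 0, "gripper": -1},
])

```text
clock: 8.12
tcp_pos: [0.5001, 0.0892, 0.055]
orientation: [-2.257, -2.011, -0.204]
contact_force: [8.1, -4.0, -0.5]
grip_width: 0.0309
gripper_force: 42.4
```

Run:
```python
from h import *
where(); print(r.get_obs()["joints"].round(2))
p,R=cur(); q=RT.T@(p-T0)*1e3
t=np.radians(10);print("phi est",np.degrees(np.arctan2(q[2]-11.5*np.cos(t)-26.5,q[1]+11.5*np.sin(t)-118))+3.9)
```

```text
trivet [17.5 22.2 55. ] tilt 10.0 yax [ 1.    -0.009  0.006] t 8.12 F [ 8.5 -3.1 -0.5] w 30.9 gf 42.43463158607483
[ 0.04  0.51 -0.29  2.12 -0.05  0.48 -0.29]
phi est 173.51249080916327
```

step_arm([
  {"rx": 0, "ry": 0, "rz": 0, "dx": 0, "dy": 0, "dz": 0, "gripper": 0.1},
  {"rx": 0, "ry": 0, "rz": 0, "dx": 0, "dy": 0, "dz": 0, "gripper": 0.1},
  {"rx": 0, "ry": 0, "rz": 0, "dx": 0, "dy": 0, "dz": 0, "gripper": 0.1},
  {"rx": 0, "ry": 0, "rz": 0, "dx": 0, "dy": 0, "dz": -25, "gripper": 0.1},
  {"rx": 0, "ry": -5, "rz": 0, "dx": 0, "dy": 0, "dz": -25, "gripper": -1},
  {"rx": 0, "ry": -5, "rz": 0, "dx": 15, "dy": 0, "dz": 0, "gripper": -1},
  {"rx": 0, "ry": 0, "rz": 0, "dx": 15, "dy": 0, "dz": 0, "gripper": -1},
  {"rx": 0, "ry": 0, "rz": 0, "dx": 0, "dy": 0, "dz": 0, "gripper": -1},
  {"rx": 0, "ry": 0, "rz": 0, "dx": 0, "dy": 0, "dz": 0, "gripper": -1},
  {"rx": 0, "ry": 0, "rz": 0, "dx": 0, "dy": 0, "dz": 0, "gripper": -1},
])

```text
clock: 9.38
tcp_pos: [0.4991, 0.1101, 0.1044]
orientation: [-2.345, -2.09, 0.001]
contact_force: [0.3, -0.2, 0.4]
grip_width: 0.0001
gripper_force: 0.0
```

Run:
```python
from h import *
where(); p,R=cur()
plan(p,R,[(*pose(16,53,66,0),4)])
o=np.zeros((600,800,3),np.uint8)
a=r.grab_frame("top")[190:290,160:360];b=r.grab_frame("scene")[200:340,190:430]
o[:300,:600]=cv2.resize(a,None,fx=3,fy=3,interpolation=2);o[300:580,:480]=cv2.resize(b,None,fx=2,fy=2,interpolation=2)
cv2.imwrite("pics/c3.png",o)
```

```text
trivet [ 14.3  42.8 104.4] tilt -0.0 yax [ 1.    -0.009 -0.001] t 9.38 F [ 0.3 -0.2  0.4] w 0.1 gf 0.0
rot/row [-0.01  0.   -0.13]  rows: 0: d 2.6 0.4 9.6 | 1: d 2.6 0.4 9.6 | 2: d 2.6 0.4 9.6 | 3: d 2.6 0.4 9.6
```

View pics/c3.png

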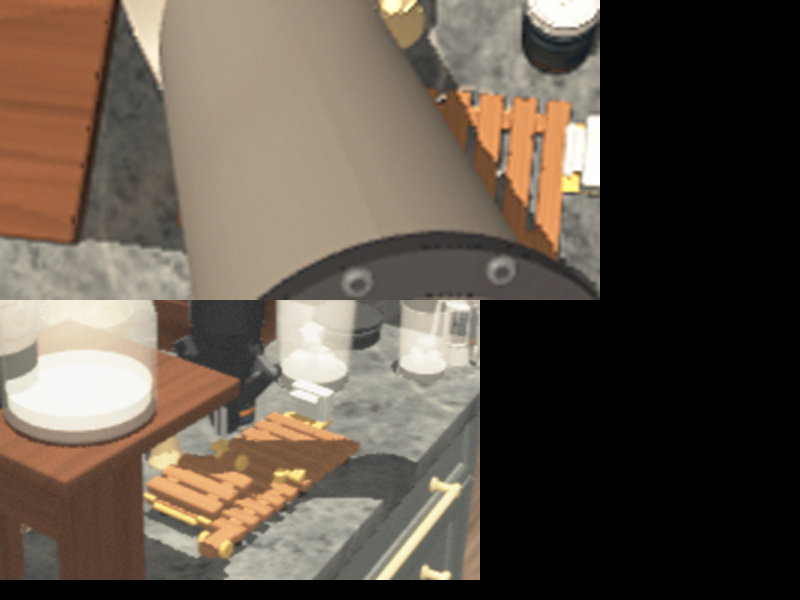

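The scene crop shows the narrow leaf lying back on the wide leaf (slats at 195,490), its barrel at (240,462), and the closed fingers above it at (230,410). Next I'll press it flat.

step_arm([
  {"rx": 0, "ry": 0, "rz": 0, "dx": 2.6, "dy": 0.4, "dz": 10, "gripper": -1},
  {"rx": 0, "ry": 0, "rz": 0, "dx": 2.6, "dy": 0.4, "dz": 10, "gripper": -1},
  {"rx": 0, "ry": 0, "rz": 0, "dx": 2.6, "dy": 0.4, "dz": 10, "gripper": -1},
  {"rx": 0, "ry": 0, "rz": 0, "dx": 2.6, "dy": 0.4, "dz": 8, "gripper": -1},
  {"rx": 0, "ry": 0, "rz": 0, "dx": 0, "dy": 0, "dz": 3, "gripper": -1},
  {"rx": 0, "ry": 0, "rz": 0, "dx": 0, "dy": 0, "dz": 3, "gripper": -1},
  {"rx": 0, "ry": 0, "rz": 0, "dx": 0, "dy": 0, "dz": 2, "gripper": -1},
  {"rx": 0, "ry": 0, "rz": 0, "dx": 0, "dy": 0, "dz": 0, "gripper": -1},
])

```text
clock: 10.48
tcp_pos: [0.5023, 0.1218, 0.0604]
orientation: [2.343, 2.092, 0.0]
contact_force: [-5.2, -1.1, 18.1]
grip_width: -0.0001
gripper_force: 9.0
```

Run:
```python
from h import *
where()
```

```text
trivet [16.2 54.8 60.4] tilt -0.0 yax [ 1.    -0.007  0.001] t 10.47 F [-5.  -1.7 18.1] w -0.1 gf 9.01053557958221
```

Run:
```python
from h import *
p,R=cur()
plan(p,R,[(*pose(16,55,130,0),3),(*pose(-47,99.5,113,22),4),(*pose(-47,133,30.5,22),4)])
```

```text
rot/row [ 0.01  0.   -0.13]  rows: 0: d 0.1 -0.1 -23.2 | 1: d 0.1 -0.1 -23.2 | 2: d 0.1 -0.1 -23.2
rot/row [ 0.   5.5 -0. ]  rows: 0: d 11.1 -15.8 4.2 | 1: d 10.7 -15.8 5.3 | 2: d 10.1 -15.8 6.3 | 3: d 9.5 -15.8 7.2
rot/row [0. 0. 0.]  rows: 0: d 0.0 0.0 22.3 | 1: d 0.0 0.0 22.3 | 2: d 0.0 0.0 22.3 | 3: d 0.0 0.0 22.3
```

step_arm([
  {"rx": 0, "ry": 0, "rz": -0.2, "dx": 0, "dy": 0, "dz": -25, "gripper": -1},
  {"rx": 0, "ry": 0, "rz": -0.2, "dx": 0, "dy": 0, "dz": -25, "gripper": -1},
  {"rx": 0, "ry": 0, "rz": 0, "dx": 0, "dy": 0, "dz": -25, "gripper": 0.2},
  {"rx": 0, "ry": 5.5, "rz": 0, "dx": 11, "dy": -16, "dz": 4.2, "gripper": 0.2},
  {"rx": 0, "ry": 5.5, "rz": 0, "dx": 10.7, "dy": -16, "dz": 5.3, "gripper": 0.2},
  {"rx": 0, "ry": 5.5, "rz": 0, "dx": 10, "dy": -16, "dz": 6.3, "gripper": 0.2},
  {"rx": 0, "ry": 5.5, "rz": 0, "dx": 9.5, "dy": -16, "dz": 7.2, "gripper": 0.2},
  {"rx": 0, "ry": 0, "rz": 0, "dx": 0, "dy": 0, "dz": 0, "gripper": 0.2},
  {"rx": 0, "ry": 0, "rz": 0, "dx": 0, "dy": 0, "dz": 0, "gripper": 0.2},
])

```text
clock: 11.6
tcp_pos: [0.4444, 0.1724, 0.1174]
orientation: [-2.125, -1.911, -0.413]
contact_force: [0.1, 0.3, 0.5]
grip_width: 0.0512
gripper_force: 0.0
```

Run:
```python
from h import *
where(); p,R=cur()
plan(p,R,[(*pose(-47,133,30.5,22),4)])
o=np.zeros((600,800,3),np.uint8)
a=r.grab_frame("top")[190:290,160:360];b=r.grab_frame("scene")[210:340,230:390]
o[:200,:400]=cv2.resize(a,None,fx=2,fy=2,interpolation=2);o[200:590,:480]=cv2.resize(b,None,fx=3,fy=3,interpolation=2)
cv2.imwrite("pics/c4.png",o)
```

```text
trivet [-46.7  99.  117.4] tilt 21.9 yax [ 1.    -0.     0.001] t 11.6 F [0.  0.3 0.5] w 51.2 gf 0.0
rot/row [0.02 0.02 0.  ]  rows: 0: d -0.2 -0.1 23.3 | 1: d -0.2 -0.1 23.3 | 2: d -0.2 -0.1 23.3 | 3: d -0.3 -0.1 23.3
```

View pics/c4.png

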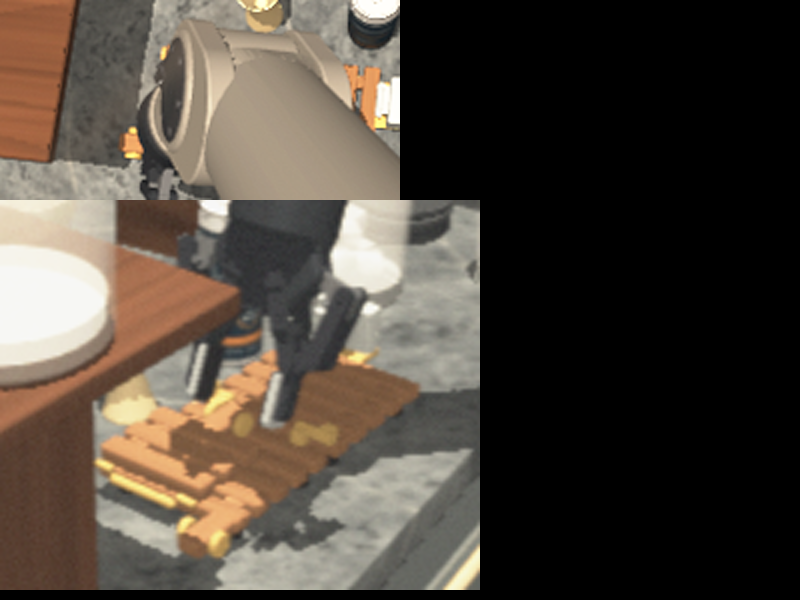

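The scene crop shows the narrow leaf flat on the wide one. The open fingers (205,370 and 280,400) are above and behind tab_a's barrel (185,530 to 218,542), aligned along x. I'm going down to grip.

step_arm([
  {"rx": 0, "ry": 0, "rz": 0, "dx": 0, "dy": 0, "dz": 23.3, "gripper": 0.2},
  {"rx": 0, "ry": 0, "rz": 0, "dx": 0, "dy": 0, "dz": 23.3, "gripper": 0.2},
  {"rx": 0, "ry": 0, "rz": 0, "dx": 0, "dy": 0, "dz": 23.3, "gripper": 0.2},
  {"rx": 0, "ry": 0, "rz": 0, "dx": 0, "dy": 0, "dz": 23.3, "gripper": 0.2},
  {"rx": 0, "ry": 0, "rz": 0, "dx": 0, "dy": 0, "dz": 0, "gripper": 0.2},
  {"rx": 0, "ry": 0, "rz": 0, "dx": 0, "dy": 0, "dz": 0, "gripper": -1},
  {"rx": 0, "ry": 0, "rz": 0, "dx": 0, "dy": 0, "dz": 0, "gripper": -1},
  {"rx": 0, "ry": 0, "rz": 0, "dx": 0, "dy": 0, "dz": 0, "gripper": -1},
  {"rx": 0, "ry": 0, "rz": 0, "dx": 0, "dy": 0, "dz": 0, "gripper": -1},
  {"rx": 0, "ry": 0, "rz": 0, "dx": 0, "dy": 0, "dz": 0, "gripper": -1},
], grip_force=60)

```text
clock: 12.95
tcp_pos: [0.4483, 0.2074, 0.0313]
orientation: [-2.125, -1.91, -0.416]
contact_force: [1.4, -1.3, 7.6]
grip_width: 0.0304
gripper_force: 62.8
```

```bash
cat >> h.py <<'E'
def arcA(x,phi,tilt,d=11):
    f=np.radians(phi);c,s=np.cos(f),np.sin(f); y=137*c+13*s; z=33+137*s-13*c
    t=np.radians(tilt); return pose(x,y-d*np.sin(t),z+d*np.cos(t),tilt)
def phiA(d=11):
    p,R=cur(); q=RT.T@(p-T0)*1e3; A=RT.T@R.as_matrix()
    y,z=q[1]+d*A[1,2],q[2]+d*A[2,2]; print("phi",np.degrees(np.arctan2(z-33,y))+5.4,"r",np.hypot(z-33,y)," (137.6)")
E
python3 - <<'E'
from h import *
where(); phiA(); p,R=cur(); x=(RT.T@(p-T0)*1e3)[0]
plan(p,R,[(*arcA(x,10*k,np.interp(10*k,[0,40,100,170],[22,35,25,5])),2) for k in range(1,18)])
E
```

```text
trivet [-46.6 134.2  31.3] tilt 22.0 yax [ 1.    -0.001  0.003] t 12.95 F [ 1.5 -1.2  7.6] w 30.4 gf 62.7822482585907
phi 0.48115040891530914 r 138.81789403228976  (137.6)
rot/row [0.08 1.61 0.01]  rows: 0: d 3.5 0.0 -10.8 | 1: d 3.8 0.0 -10.7
rot/row [ 0.    1.63 -0.  ]  rows: 0: d 2.9 -0.0 -11.5 | 1: d 3.3 -0.0 -11.5
rot/row [ 0.    1.63 -0.  ]  rows: 0: d 1.5 0.0 -11.8 | 1: d 1.9 0.0 -11.8
rot/row [0.   1.62 0.  ]  rows: 0: d 0.1 -0.0 -12.0 | 1: d 0.5 -0.0 -12.0
rot/row [ 0.   -0.83 -0.  ]  rows: 0: d -0.8 -0.0 -12.0 | 1: d -1.0 -0.0 -11.9
rot/row [ 0.   -0.83 -0.  ]  rows: 0: d -3.2 0.0 -11.5 | 1: d -3.4 0.0 -11.5
rot/row [-0.   -0.83  0.  ]  rows: 0: d -5.5 -0.0 -10.6 | 1: d -5.6 -0.0 -10.5
rot/row [ 0.   -0.83 -0.  ]  rows: 0: d -7.5 0.0 -9.2 | 1: d -7.6 0.0 -9.1
rot/row [ 0.   -0.83 -0.  ]  rows: 0: d -9.2 0.0 -7.5 | 1: d -9.3 0.0 -7.4
rot/row [ 0.   -0.83 -0.  ]  rows: 0: d -10.5 0.0 -5.5 | 1: d -10.6 0.0 -5.3
rot/row [-0.   -1.43  0.  ]  rows: 0: d -11.3 0.0 -3.2 | 1: d -11.4 0.0 -2.9
rot/row [-0.   -1.43  0.  ]  rows: 0: d -11.7 -0.0 -0.5 | 1: d -11.7 -0.0 -0.2
rot/row [ 0.   -1.43 -0.  ]  rows: 0: d -11.5 0.0 2.2 | 1: d -11.5 0.0 2.4
rot/row [-0.   -1.43 -0.  ]  rows: 0: d -10.8 0.0 4.7 | 1: d -10.6 0.0 5.0
rot/row [-0.   -1.43 -0.  ]  rows: 0: d -9.4 -0.0 7.1 | 1: d -9.2 -0.0 7.3
rot/row [ 0.   -1.43  0.  ]  rows: 0: d -7.6 0.0 9.0 | 1: d -7.4 0.0 9.2
rot/row [-0.   -1.43  0.  ]  rows: 0: d -5.4 -0.0 10.6 | 1: d -5.1 -0.0 10.7
```

step_arm([
  {"rx": 0, "ry": 1.6, "rz": 0, "dx": 3.5, "dy": 0, "dz": -10.8, "gripper": -1},
  {"rx": 0, "ry": 1.6, "rz": 0, "dx": 3.8, "dy": 0, "dz": -10.7, "gripper": -1},
  {"rx": 0, "ry": 1.6, "rz": 0, "dx": 2.9, "dy": 0, "dz": -11.5, "gripper": -1},
  {"rx": 0, "ry": 1.6, "rz": 0, "dx": 3.3, "dy": 0, "dz": -11.5, "gripper": -1},
  {"rx": 0, "ry": 1.6, "rz": 0, "dx": 1.5, "dy": 0, "dz": -11.8, "gripper": -1},
  {"rx": 0, "ry": 1.6, "rz": 0, "dx": 1.9, "dy": 0, "dz": -11.8, "gripper": -1},
  {"rx": 0, "ry": 1.6, "rz": 0, "dx": 0.1, "dy": 0, "dz": -12, "gripper": -1},
  {"rx": 0, "ry": 1.6, "rz": 0, "dx": 0.5, "dy": 0, "dz": -12, "gripper": -1},
  {"rx": 0, "ry": -0.8, "rz": 0, "dx": -0.8, "dy": 0, "dz": -12, "gripper": -1},
  {"rx": 0, "ry": -0.8, "rz": 0, "dx": -1, "dy": 0, "dz": -11.9, "gripper": -1},
  {"rx": 0, "ry": -0.8, "rz": 0, "dx": -3.2, "dy": 0, "dz": -11.5, "gripper": -1},
  {"rx": 0, "ry": -0.8, "rz": 0, "dx": -3.4, "dy": 0, "dz": -11.5, "gripper": -1},
])

```text
clock: 14.45
tcp_pos: [0.4417, 0.1488, 0.1554]
orientation: [-2.019, -1.817, -0.575]
contact_force: [3.6, 4.6, 2.1]
grip_width: 0.0303
gripper_force: 62.0
```

Run:
```python
from h import *
where(); phiA(); print(r.get_obs()["joints"].round(2)); p,R=cur(); x=(RT.T@(p-T0)*1e3)[0]
plan(p,R,[(*arcA(x,10*k,np.interp(10*k,[50,100,170],[33,25,5]),12),2) for k in range(7,17)])
```

```text
trivet [-46.9  75.3 155.4] tilt 31.7 yax [1.    0.001 0.002] t 14.45 F [3.1 4.9 2.1] w 30.3 gf 62.03728795051575
phi 59.759053662910915 r 139.05950022659934  (137.6)
[ 0.59  0.4  -0.82  2.21 -0.48  0.53  0.12]
rot/row [ 0.05 -0.94  0.05]  rows: 0: d -6.2 0.0 -11.1 | 1: d -6.4 0.0 -11.0
rot/row [ 0.  -0.8 -0. ]  rows: 0: d -7.5 -0.0 -9.2 | 1: d -7.6 -0.0 -9.1
rot/row [-0.  -0.8  0. ]  rows: 0: d -9.2 -0.0 -7.5 | 1: d -9.3 -0.0 -7.4
rot/row [ 0.  -0.8 -0. ]  rows: 0: d -10.5 0.0 -5.4 | 1: d -10.6 0.0 -5.3
rot/row [-0.   -1.43  0.  ]  rows: 0: d -11.3 0.0 -3.2 | 1: d -11.3 0.0 -2.9
rot/row [-0.   -1.43  0.  ]  rows: 0: d -11.7 -0.0 -0.5 | 1: d -11.7 -0.0 -0.2
rot/row [ 0.   -1.43 -0.  ]  rows: 0: d -11.5 0.0 2.2 | 1: d -11.4 0.0 2.4
rot/row [-0.   -1.43 -0.  ]  rows: 0: d -10.7 0.0 4.7 | 1: d -10.6 0.0 5.0
rot/row [-0.   -1.43 -0.  ]  rows: 0: d -9.4 -0.0 7.1 | 1: d -9.2 -0.0 7.3
rot/row [ 0.   -1.43  0.  ]  rows: 0: d -7.6 0.0 9.0 | 1: d -7.4 0.0 9.2
```

step_arm([
  {"rx": 0, "ry": -0.9, "rz": 0, "dx": -6.2, "dy": 0, "dz": -11, "gripper": -1},
  {"rx": 0, "ry": -0.9, "rz": 0, "dx": -6.4, "dy": 0, "dz": -11, "gripper": -1},
  {"rx": 0, "ry": -0.8, "rz": 0, "dx": -7.5, "dy": 0, "dz": -9.2, "gripper": -1},
  {"rx": 0, "ry": -0.8, "rz": 0, "dx": -7.6, "dy": 0, "dz": -9.1, "gripper": -1},
  {"rx": 0, "ry": -0.8, "rz": 0, "dx": -9.2, "dy": 0, "dz": -7.5, "gripper": -1},
  {"rx": 0, "ry": -0.8, "rz": 0, "dx": -9.3, "dy": 0, "dz": -7.4, "gripper": -1},
  {"rx": 0, "ry": -0.8, "rz": 0, "dx": -10.5, "dy": 0, "dz": -5.4, "gripper": -1},
  {"rx": 0, "ry": -0.8, "rz": 0, "dx": -10.6, "dy": 0, "dz": -5.3, "gripper": -1},
  {"rx": 0, "ry": -1.4, "rz": 0, "dx": -11.3, "dy": 0, "dz": -3.2, "gripper": -1},
  {"rx": 0, "ry": -1.4, "rz": 0, "dx": -11.3, "dy": 0, "dz": -2.9, "gripper": -1},
])

```text
clock: 15.7
tcp_pos: [0.4291, 0.0337, 0.1769]
orientation: [-2.123, -1.909, -0.417]
contact_force: [0.7, 0.9, 1.5]
grip_width: 0.0302
gripper_force: 62.2
```

Run:
```python
from h import *
where(); phiA(12); print(r.get_obs()["joints"].round(2)); p,R=cur(); x=(RT.T@(p-T0)*1e3)[0]
plan(p,R,[(*arcA(x,10*k,np.interp(10*k,[50,100,170],[33,25,5]),12),2) for k in range(12,18)])
```

```text
trivet [-47.3 -40.6 176.9] tilt 22.2 yax [ 1.    -0.     0.001] t 15.7 F [0.6 1.  1.5] w 30.2 gf 62.23395109176636
phi 110.5921417910729 r 137.55609962097694  (137.6)
[ 0.67  0.28 -0.7   2.19 -0.32  0.72  0.12]
rot/row [ 0.04 -1.44  0.01]  rows: 0: d -10.9 -0.0 -0.5 | 1: d -11.0 -0.0 -0.2
rot/row [ 0.   -1.43 -0.  ]  rows: 0: d -11.5 -0.0 2.2 | 1: d -11.4 -0.0 2.4
rot/row [-0.   -1.43 -0.  ]  rows: 0: d -10.7 0.0 4.7 | 1: d -10.6 0.0 5.0
rot/row [-0.   -1.43 -0.  ]  rows: 0: d -9.4 -0.0 7.1 | 1: d -9.2 -0.0 7.3
rot/row [ 0.   -1.43  0.  ]  rows: 0: d -7.6 0.0 9.0 | 1: d -7.4 0.0 9.2
rot/row [-0.   -1.43  0.  ]  rows: 0: d -5.4 0.0 10.6 | 1: d -5.1 0.0 10.7
```

step_arm([
  {"rx": 0, "ry": -1.4, "rz": 0, "dx": -10.9, "dy": 0, "dz": -0.5, "gripper": -1},
  {"rx": 0, "ry": -1.4, "rz": 0, "dx": -11, "dy": 0, "dz": -0.2, "gripper": -1},
  {"rx": 0, "ry": -1.4, "rz": 0, "dx": -11.5, "dy": 0, "dz": 2.2, "gripper": -1},
  {"rx": 0, "ry": -1.4, "rz": 0, "dx": -11.4, "dy": 0, "dz": 2.4, "gripper": -1},
  {"rx": 0, "ry": -1.4, "rz": 0, "dx": -10.7, "dy": 0, "dz": 4.7, "gripper": -1},
  {"rx": 0, "ry": -1.4, "rz": 0, "dx": -10.6, "dy": 0, "dz": 5, "gripper": -1},
  {"rx": 0, "ry": -1.4, "rz": 0, "dx": -9.4, "dy": 0, "dz": 7.1, "gripper": -1},
  {"rx": 0, "ry": -1.4, "rz": 0, "dx": -9.2, "dy": 0, "dz": 7.3, "gripper": -1},
])

```text
clock: 16.7
tcp_pos: [0.4209, -0.0396, 0.1228]
orientation: [-2.236, -2.011, -0.215]
contact_force: [3.4, 2.7, -1.2]
grip_width: 0.0307
gripper_force: 61.9
```

Run:
```python
from h import *
where(); phiA(12); print(r.get_obs()["joints"].round(2)); p,R=cur(); x=(RT.T@(p-T0)*1e3)[0]
plan(p,R,[(*arcA(x,10*k,np.interp(10*k,[50,100,170],[33,25,5]),12),2) for k in range(16,18)])
```

```text
trivet [ -47.7 -114.3  122.8] tilt 10.9 yax [ 1.    -0.     0.001] t 16.7 F [ 3.1  3.1 -1.2] w 30.7 gf 61.91832661628723
phi 150.5524948448443 r 136.53517701517293  (137.6)
[ 0.56  0.33 -0.55  2.22 -0.04  0.63 -0.04]
rot/row [ 0.02 -1.54  0.  ]  rows: 0: d -7.5 -0.0 8.1 | 1: d -7.3 -0.0 8.3
rot/row [-0.   -1.43  0.  ]  rows: 0: d -5.4 0.0 10.6 | 1: d -5.1 0.0 10.7
```

step_arm([
  {"rx": 0, "ry": -1.5, "rz": 0, "dx": -7.5, "dy": 0, "dz": 8.1, "gripper": -1},
  {"rx": 0, "ry": -1.5, "rz": 0, "dx": -7.3, "dy": 0, "dz": 8.3, "gripper": -1},
  {"rx": 0, "ry": -1.4, "rz": 0, "dx": -5.4, "dy": 0, "dz": 10.6, "gripper": -1},
  {"rx": 0, "ry": -1.4, "rz": 0, "dx": -5, "dy": 0, "dz": 9.5, "gripper": -1},
  {"rx": 0, "ry": 0, "rz": 0, "dx": 0, "dy": 0, "dz": 0, "gripper": -1},
])

```text
clock: 17.32
tcp_pos: [0.419, -0.0572, 0.0824]
orientation: [-2.287, -2.061, -0.105]
contact_force: [4.3, 3.3, -3.6]
grip_width: 0.0306
gripper_force: 61.7
```

Run:
```python
from h import *
where(); phiA(12); print(r.get_obs()["joints"].round(2)); p,R=cur()
plan(*pose(-47.7,-134,160,5),[(*pose(5,-98,160,0),4)])
```

```text
trivet [ -47.7 -132.    82.4] tilt 5.2 yax [1.    0.002 0.   ] t 17.32 F [ 3.9  3.8 -3.6] w 30.6 gf 61.66527450084686
phi 169.4307202948432 r 136.1317912666338  (137.6)
[ 0.44  0.38 -0.44  2.25  0.13  0.54 -0.2 ]
rot/row [-0.   -1.25  0.  ]  rows: 0: d 9.0 13.2 0.8 | 1: d 9.0 13.2 0.6 | 2: d 9.0 13.2 0.4 | 3: d 9.0 13.2 0.2
```

step_arm([
  {"rx": 0, "ry": 0, "rz": 0, "dx": 0, "dy": 0, "dz": 0, "gripper": 0.1},
  {"rx": 0, "ry": 0, "rz": 0, "dx": 0, "dy": 0, "dz": 0, "gripper": 0.1},
  {"rx": 0, "ry": 0, "rz": 0, "dx": 0, "dy": 0, "dz": 0, "gripper": 0.1},
  {"rx": 0, "ry": 0, "rz": 0, "dx": 0, "dy": 0, "dz": -25, "gripper": 0.1},
  {"rx": 0, "ry": 0, "rz": 0, "dx": 0, "dy": 0, "dz": -25, "gripper": -1},
  {"rx": 0, "ry": 0, "rz": 0, "dx": 0, "dy": 0, "dz": -25, "gripper": -1},
  {"rx": 0, "ry": -1.3, "rz": 0, "dx": 9, "dy": 13.2, "dz": 0.8, "gripper": -1},
  {"rx": 0, "ry": -1.3, "rz": 0, "dx": 9, "dy": 13.2, "dz": 0.6, "gripper": -1},
  {"rx": 0, "ry": -1.3, "rz": 0, "dx": 9, "dy": 13.2, "dz": 0.4, "gripper": -1},
  {"rx": 0, "ry": -1.3, "rz": 0, "dx": 9, "dy": 13.2, "dz": 0.2, "gripper": -1},
  {"rx": 0, "ry": 0, "rz": 0, "dx": 0, "dy": 0, "dz": 0, "gripper": -1},
  {"rx": 0, "ry": 0, "rz": 0, "dx": 0, "dy": 0, "dz": 0, "gripper": -1},
])

```text
clock: 18.82
tcp_pos: [0.4733, -0.0355, 0.1577]
orientation: [-2.336, -2.1, 0.001]
contact_force: [0.0, 0.2, 0.5]
grip_width: -0.0003
gripper_force: 0.0
```

Run:
```python
from h import *
where(); p,R=cur()
plan(p,R,[(*pose(6,-97,84,0),4)])
o=np.zeros((600,800,3),np.uint8)
a=r.grab_frame("top")[190:290,160:360];b=r.grab_frame("scene")[190:320,250:410]
o[:200,:400]=cv2.resize(a,None,fx=2,fy=2,interpolation=2);o[200:590,:480]=cv2.resize(b,None,fx=3,fy=3,interpolation=2)
cv2.imwrite("pics/c5.png",o)
```

```text
trivet [   4.  -104.7  157.7] tilt -0.0 yax [ 1.    -0.    -0.001] t 18.82 F [0.  0.2 0.5] w -0.3 gf 0.0
rot/row [-0.02  0.   -0.  ]  rows: 0: d 1.9 0.5 18.4 | 1: d 1.9 0.5 18.4 | 2: d 1.9 0.5 18.4 | 3: d 1.9 0.5 18.4
```

View pics/c5.png

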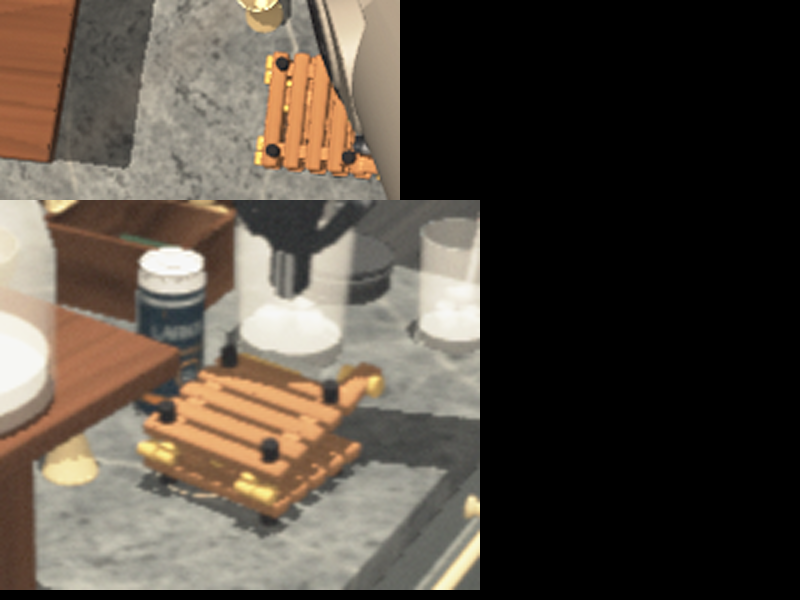

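The wide leaf stands slightly raised over the base with the narrow leaf inside. The feet are at (228,355), (330,390), (167,412) and (270,450), and the fingers (290,280) are above its free edge. Can, glass and jigger are standing. Pressing down.

step_arm([
  {"rx": 0, "ry": 0, "rz": 0, "dx": 2, "dy": 0.5, "dz": 18, "gripper": -1},
  {"rx": 0, "ry": 0, "rz": 0, "dx": 2, "dy": 0.5, "dz": 18, "gripper": -1},
  {"rx": 0, "ry": 0, "rz": 0, "dx": 2, "dy": 0.5, "dz": 15, "gripper": -1},
  {"rx": 0, "ry": 0, "rz": 0, "dx": 1, "dy": 0, "dz": 10, "gripper": -1},
  {"rx": 0, "ry": 0, "rz": 0, "dx": 0, "dy": 0, "dz": 8, "gripper": -1},
  {"rx": 0, "ry": 0, "rz": 0, "dx": 0, "dy": 0, "dz": 5, "gripper": -1},
  {"rx": 0, "ry": 0, "rz": 0, "dx": 0, "dy": 0, "dz": 4, "gripper": -1},
  {"rx": 0, "ry": 0, "rz": 0, "dx": 0, "dy": 0, "dz": 4, "gripper": -1},
  {"rx": 0, "ry": 0, "rz": 0, "dx": 0, "dy": 0, "dz": 2, "gripper": -1},
  {"rx": 0, "ry": 0, "rz": 0, "dx": 0, "dy": 0, "dz": 0, "gripper": -1},
])

```text
clock: 20.18
tcp_pos: [0.4767, -0.0281, 0.0741]
orientation: [2.336, 2.101, 0.0]
contact_force: [-0.5, -0.0, 0.5]
grip_width: 0.0
gripper_force: 0.3
```

Run:
```python
from h import *
where()
```

```text
trivet [  6.6 -97.   74.1] tilt 0.0 yax [1. 0. 0.] t 20.18 F [-0.5 -0.1  0.5] w 0.0 gf 0.2504238300025463
```

step_arm([
  {"rx": 0, "ry": 0, "rz": 0, "dx": 0, "dy": 0, "dz": 2, "gripper": -1},
  {"rx": 0, "ry": 0, "rz": 0, "dx": 0, "dy": 0, "dz": 1.5, "gripper": -1},
  {"rx": 0, "ry": 0, "rz": 0, "dx": 0, "dy": 0, "dz": 0, "gripper": -1},
])

```text
clock: 20.55
tcp_pos: [0.4769, -0.0282, 0.0732]
orientation: [2.334, 2.099, -0.001]
contact_force: [-11.4, -0.9, 38.0]
grip_width: 0.0001
gripper_force: 19.3
```

step_arm([
  {"rx": 0, "ry": 0, "rz": 0, "dx": 0, "dy": 0, "dz": -20, "gripper": -1},
  {"rx": 0, "ry": 0, "rz": 0, "dx": 0, "dy": 0, "dz": -40, "gripper": -1},
  {"rx": 0, "ry": 0, "rz": 0, "dx": 0, "dy": 0, "dz": -40, "gripper": -1},
  {"rx": 0, "ry": 0, "rz": 0, "dx": 0, "dy": 0, "dz": -40, "gripper": -1},
  {"rx": 0, "ry": 0, "rz": 0, "dx": 0, "dy": 0, "dz": -20, "gripper": -1},
  {"rx": 0, "ry": 0, "rz": 0, "dx": 0, "dy": 0, "dz": 0, "gripper": -1},
  {"rx": 0, "ry": 0, "rz": 0, "dx": 0, "dy": 0, "dz": 0, "gripper": -1},
  {"rx": 0, "ry": 0, "rz": 0, "dx": 0, "dy": 0, "dz": 0, "gripper": -1},
])

```text
clock: 21.55
tcp_pos: [0.4757, -0.0281, 0.2293]
orientation: [-2.334, -2.1, 0.002]
contact_force: [-0.0, -0.6, -0.1]
grip_width: 0.0001
gripper_force: 0.0
```

Run:
```python
from h import *
where()
o=np.zeros((600,800,3),np.uint8)
a=r.grab_frame("top")[170:290,220:520];b=r.grab_frame("scene")[190:320,250:410]
o[:200,:500]=cv2.resize(a,(500,200),interpolation=2);o[200:590,:480]=cv2.resize(b,None,fx=3,fy=3,interpolation=2)
cv2.imwrite("pics/c6.png",o)
```

```text
trivet [  5.7 -97.1 229.3] tilt 0.0 yax [ 1.     0.    -0.002] t 21.55 F [ 0.1 -0.6 -0.1] w 0.1 gf 0.0
```

View pics/c6.png

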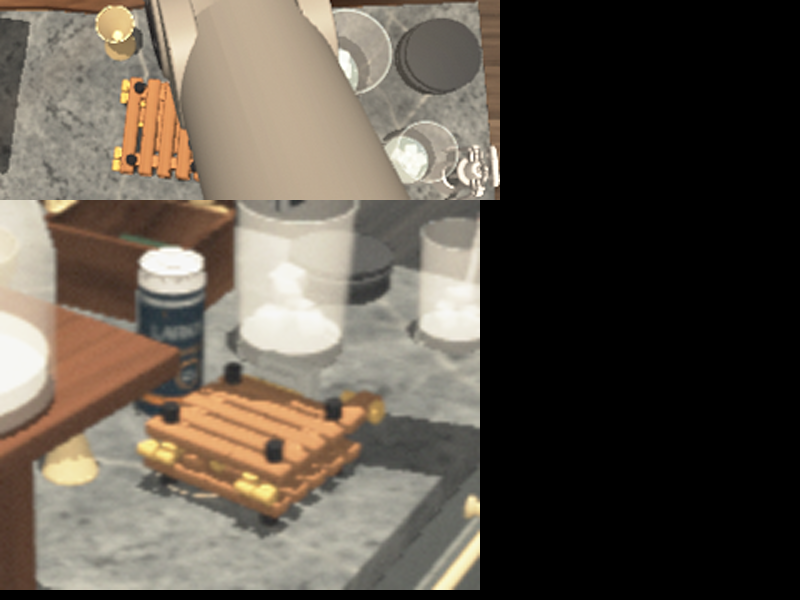

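The stack lies flat and parallel to the base (feet at 232,372, 333,408, 170,412 and 275,450). It held a hard stop at 38 N, well past the 14 N snap, and can, jigger and tumbler stand unmoved.

```bash
python3 -c "
from bench import r
print(r.hand_in())"
```

```text
the job is handed in; nothing more can be done
None
```

I folded the trivet in the required order (narrow leaf, then wide leaf), pressed it against its stop at 38 N, past the catch's 8–14 N, and handed it in at about 21.6 s; the hand-in returned no verdict.

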